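# Read a jig's gap with a taper gauge

## Robot

A 6-joint arm with a two-finger parallel gripper is mounted at the origin on a cart in front of the work surface, level with it; the furniture and walls round the work are solid. World frame = base frame: x ahead of the robot, y to its left, z up, the work surface at z = 0. Lengths are in mm, angles in rad, forces in N, time in s.
With the tool pointing down it reaches from about 275 to 750 mm from the base axis. Payload 10.2 kg.
Tool frame: the origin (TCP) lies midway between the tips of the shut fingers; the grasp point (between the pads) lies 19 mm behind it; z points along the fingers, y is the line along which they close (so a half turn about z gives the same grasp; the last joint's range is limited). The gripper opens to 85 mm and grips with 20 to 120 N. Pads are 22 mm wide; open, the fingers measure 114 mm over their backs; the gripper's body (76 mm by 85 mm) begins 54 mm behind the grasp point. The pads swing forward as they close: fully open they stand 13 mm farther back than shut.
Start: joints at [-1.571, 0.313, 1.498, -0, 1.331, -0.223], TCP at [115.991, -512.032, 231.294] pointing down, gripper open.
Joint ranges: [-2.94, 2.94], [-0.97, 2.17], [0.19, 2.56], [-1.23, 4.37], [0.02, 3.11], [-2.88, 2.88]. Speed limits (rad/s): [2.39, 2.39, 3.01, 3.14, 3.14, 3.14].

## Interface

Orientations are given as a unit quaternion [w, x, y, z].
In Python, from rig import sense, capture, finish_job, find_in, place_of gives the robot as it stands. The module is installed in compiled form; this text tells all that it offers.
- The arm moves only by the shell command python3 -m jog 'ROWS' [FORCE]. ROWS is JSON, a list of rows, each an object of numbers: "tx", "ty", "tz": the shift along the tool's x, y, z in mm; "ax", "ay", "az": the turn, a rotation vector about the tool's x, y, z in rad; "jaw": the closure, from -1 (fully open) to 1 (shut), so that 0 is half open. In form: [{"tx": .., "ty": .., "tz": .., "ax": .., "ay": .., "az": .., "jaw": ..}, ...]. A call has 1 to 5 rows; each row shifts and turns the commanded pose from where the row before left it, along the tool's axes as they then stand; what a row does not reach is not made up. A row lasts 1/8 s, in which the tool goes at most 62.5 mm and 10.7 degrees, less where a joint would pass 70% of its speed; a pose out of reach is approached as far as the arm can. A call with a gripper value outside its range is refused whole. The fingers move at their own pace and stop on an object; FORCE is the grip in N (left out, the last holds). Time passes only in rows, so rows that do not move let the fingers close. It gives the time, the measured TCP pose, the force, the opening and the grip force at its end, in the units of the state.
- sense(): the state, without advancing time (a new reading comes with each control period).
- capture(name): name is "scene" or "top"; returns a dict with "color" (480x640x3 uint8, red, green, blue), "depth" (480x640 float32, mm along the optical axis (not along the pixel's ray), 0 where there is no reading), "fx", "fy", "cx", "cy" (pixels), "camera_from_world" (4x4, takes a point from world to camera coordinates). Camera axes: x right, y up, looking along -z (the intrinsics and any distortion apply to the point x, -y, -z); pixel columns grow to the right and rows downward; lengths in mm; the calibration is good to about 2 mm. A picture is of the moment at which its call begins.
- finish_job(): hands the job in; it is judged then, once.
Trained networks look in the newest picture that a camera, given by its name, has taken for a name from the list of things; names that differ only in an ending like _2 or _b are one class to them, and where a whole thing is asked for, a point or a joint stands for the part that bears it (a point fixed in the world has none). Each returns a list of dicts, best first, with "conf" (0 to 1); they miss things now and then, are a little off and sometimes report something else, mostly with a low value. They report only what shows in the picture. A call takes as long as a camera call.
- find_in(query, camera): "centre" ([column, row] in pixels, amid what is visible of it).
- place_of(query, camera): "centre" ([column, row] in pixels: a listed point, or the origin of a listed thing).
The state is a dict: "time_s": time; "joints": joint angles; "dq": joint speeds; "tau": joint torques, N m; "eef_pos": TCP position; "ee_rot": TCP orientation; "force": force on the tool from outside, world axes, zero at the start; "wrist_torque": the same for the moment, N m; "grip_width": opening from 0.0 (shut) to 1.0 (fully open); "grip_force": force on a finger pad.
Only numpy, scipy, OpenCV 4.12 (cv2) and the standard library are available. Lean on these libraries where they do the work, as an engineer would, in place of code of your own. Each camera call takes 0.05 s, during which the arm holds its last target. There are 200 camera calls.

## Task

Take the taper gauge (wedge-shaped blade, flat slab handle) out of the rack and slide it, tip down, into the gap between the two sprung plates of the gap jig until it drags snugly on both plates, without jamming it in. Finish while still holding it by the handle, upright and still at that depth, so that I can read it; do not let go. Leave the other gauge in the rack and do not disturb the thread spool or the sanding block.

Things in the scene. Friction and masses are not known exactly. Their poses are not given: they have to be found in the camera images.
- taper_gauge: Taper gauge, 154 mm tall, 0.15 kg, standing tip down in the rack. Origin: middle of the blade's tip (lowest point); z up to the handle, y across the thickness, x across the width. Steel blade 90 mm long, 24 mm wide; thickness grows evenly from 4 mm at the tip to 18 mm, alike on both sides. Handle from z = 90 to 154 mm: a dark wooden slab 20 mm thick (y), 30 mm wide (x).
- plain_gauge: The other gauge, to be left in the rack: parallel steel blade 8 x 24 x 90 mm, round dark wooden handle 26 mm in diameter from z = 90 to 154 mm. Origin and axes as for the taper gauge.
- gauge_rack: Fixed wooden rack, 66 (x) by 166 mm (y), 78 mm tall; origin at the centre of its underside. The tips stand on its base (top at 12 mm); a deck on steel posts (top at 78 mm) has two slots 28 (x) by 18 mm (y) at y = -45 and +45 mm. Which gauge stands in which slot varies; rack and jig may change sides.
- gap_jig: Fixed grey jig, bed 60 (x) by 116 mm (y), with two upright steel plates facing each other across a gap of 7 to 10 mm (varies). Origin: on its underside, below plate a's face; z up, y across the gap from plate a to b. Plates 44 mm wide (x, centred on 0), faces parallel from 45 to 105 mm above the underside, then 45 degree lips flare to 113 mm. The gap is open down to the bed, 12 mm thick.
- mouth_a (a point): Middle of the upper edge of plate a's face at rest, 105 mm above the jig's underside, at the foot of its lip.
- mouth_b (a point): The same point on plate b; the gap's centre is midway between mouth_a and mouth_b.
- plate_a (a joint): How far plate a is pushed outward from rest against its spring: 0 to 0.008 m (stop). It starts to give at about 1.5 N and takes 1.8 N more for each further mm; the blade drags snugly when it takes a downward push of about 4 to 10 N.
- plate_b (a joint): The same for plate b, pushed the other way.
- thread_spool: Loose brown thread spool standing on the bench, 42 x 65 x 55 mm; origin at the centre of its underside. Not to be disturbed.
- sanding_block: Loose cork sanding block, 38 x 70 x 28 mm; origin at the centre of its underside. Not to be disturbed.

How it is judged:
By the outcome, as a careful person would: the job done as asked, in the order asked, and still so for the second after the job is handed in, while the arm keeps its last pose, push and grip.
It also fails if it takes over 48 s, if anything falls off the work surface, if the arm or the gripper's body presses on something with over 40 N, if the wrist force passes 120 N, or if a joint passes its speed limit or range.

## Working session

There is one attempt and no reset: what is moved stays moved. The work goes in short steps, Python scripts to look and compute and a shell command to move; the robot and the scene stay as the last step left them, time stands still between calls to the robot, and variables do not carry over. Pictures are saved under pics/ and viewed, at most 10 in all, crops included, and the job is handed in when it is done.

```bash
mkdir -p pics; cat > h.py <<'E'
import numpy as np, cv2
from rig import sense, capture, find_in, place_of
def world(c,u,v,depth=None,z=None):
    T=np.linalg.inv(c["camera_from_world"]); r=np.array([(u-c["cx"])/c["fx"],-(v-c["cy"])/c["fy"],-1.])
    o=T[:3,3]; d=T[:3,:3]@r
    return o+d*(depth if depth is not None else (z-o[2])/d[2])
def cloud(c):
    v,u=np.mgrid[:480,:640]; d=c["depth"]; T=np.linalg.inv(c["camera_from_world"])
    P=np.stack([(u-c["cx"])/c["fx"]*d,-(v-c["cy"])/c["fy"]*d,-d],-1)
    P=P@T[:3,:3].T+T[:3,3]; P[d<=0]=np.nan; return P
def save(c,n): cv2.imwrite("pics/"+n+".png",c["color"][:,:,::-1])
E
python3 - <<'E'
from h import *
s=sense(); print({k:np.round(v,3) for k,v in s.items()})
for n in("top","scene"):
    c=capture(n); save(c,n+"1"); P=cloud(c); np.savez(n+"1.npz",P=P,color=c["color"])
    T=np.linalg.inv(c["camera_from_world"]); print(n,c["fx"],T[:3,3].round(),T[:3,2].round(2))
    for q in("taper_gauge","plain_gauge","gauge_rack","gap_jig","mouth_a","mouth_b","thread_spool","sanding_block"):
        for f in(find_in,place_of):
            for r in f(q,n)[:2]:
                u,v=r["centre"]; i,j=int(round(v)),int(round(u))
                print(q,f.__name__,round(r["conf"],2),np.round(r["centre"],1),P[i,j].round(1), world(c,u,v,z=105).round(1) if 'mouth' in q else '')
E
```

```text
{'time_s': np.float64(0.0), 'joints': array([-1.571,  0.313,  1.498, -0.   ,  1.331, -0.223]), 'dq': array([-0.001, -0.001, -0.   ,  0.   , -0.001,  0.002]), 'tau': array([-0.0000e+00, -4.1227e+01, -2.5974e+01, -0.0000e+00,  4.0000e-03,
        0.0000e+00]), 'eef_pos': array([ 115.995, -511.761,  230.723]), 'ee_rot': array([-0.001,  0.994,  0.111,  0.   ]), 'force': array([0.487, 0.432, 0.355]), 'wrist_torque': array([-0.032,  0.025, -0.039]), 'grip_force': np.float64(0.0), 'grip_width': np.float64(1.002)}
top 463.7176005623168 [462. -54. 923.] [-0.13 -0.01  0.99]
taper_gauge call 0.67 [215.5 311.2] [446.1 147.   79.8] 
plain_gauge call 0.43 [386.8 307.6] [ 449.9 -158.   106. ] 
plain_gauge call 0.86 [257.7 296.7] [470.1  62.7 137.7] 
gauge_rack call 0.59 [237.9 301.7] [462.  108.1  76.1] 
gauge_rack call 0.69 [241.3 305.6] [454.7 102.1  78.6] 
gap_jig call 0.88 [391.  312.7] [ 441.3 -164.1  110.6] 
gap_jig call 0.31 [203.8 308.8] [450.8 151.2 146.6] 
gap_jig call 0.73 [260.3 295.8] [472.   62.1 118. ] 
gap_jig call 0.6 [379.3 303.9] [ 456.9 -143.7  110.8] 
mouth_a call 0.91 [391.1 3
[... 1442 characters left out ...]
6 [400.2 252.6] [ 450.3 -114.9   66.1] [425.7 -64.  105. ]
mouth_a call 0.66 [413.1 225.7] [ 449.4 -157.1  104.1] [ 449.1 -156.7  105. ]
mouth_a call 0.56 [406.1 229.2] [ 456.5 -143.4  101.8] [ 453.8 -138.   105. ]
mouth_b call 0.69 [418.2 265.1] [ 436.7 -173.1   10.3] [384.4 -48.9 105. ]
mouth_b call 0.6 [400.2 252.6] [ 450.3 -114.9   66.1] [425.7 -64.  105. ]
mouth_b call 0.66 [413.1 225.7] [ 449.4 -157.1  104.1] [ 449.1 -156.7  105. ]
mouth_b call 0.56 [406.1 229.2] [ 456.5 -143.4  101.8] [ 453.8 -138.   105. ]
thread_spool call 0.93 [261.8 273.2] [658.1  40.4  23.3] 
sanding_block call 0.87 [308.9 237.6] [ 659.1 -107.2   25.6] 
sanding_block call 0.92 [310.2 242.2] [ 651.9 -101.1   21.5]
```

View pics/top1.png

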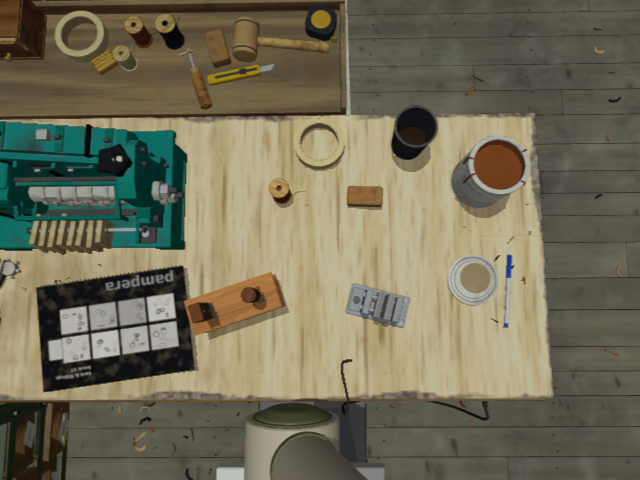

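View pics/scene1.png

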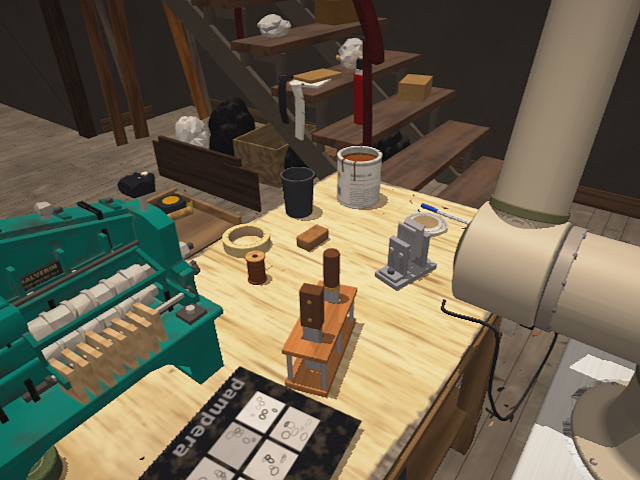

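The top view shows the rack at (237,303), with the slab-handled taper gauge at its left end (203,310) and the round plain gauge at (254,296). The jig is at (378,305) with its slot crossing near (382,305). The scene view confirms the slab handle is nearest the camera, at (312,305).

```bash
python3 - <<'E'
from h import *
def rect(p,t):
    (c,s,a)=cv2.minAreaRect(p[:,:2].astype(np.float32)); print(t,len(p),'c',np.round(c,1),'size',np.round(s,1),'ang',round(a,2),'z',np.median(p[:,2]).round(1), 'mean',p.mean(0).round(1))
t=np.load("top1.npz")["P"]; s=np.load("scene1.npz")["P"]
for n,P in(("top",t),("scene",s)):
    Q=P.reshape(-1,3); Q=Q[np.isfinite(Q).all(1)]
    sel=lambda x0,x1,y0,y1,z0,z1:Q[(Q[:,0]>x0)&(Q[:,0]<x1)&(Q[:,1]>y0)&(Q[:,1]<y1)&(Q[:,2]>z0)&(Q[:,2]<z1)]
    print(n)
    rect(sel(400,500,110,200,158,172),'taper top'); rect(sel(400,500,110,200,110,172),'taper handle')
    rect(sel(400,520,30,105,158,172),'plain top')
    rect(sel(380,540,0,220,72,82),'deck')
    rect(sel(380,520,-240,-60,6,18),'bed'); rect(sel(380,520,-240,-60,100,120),'lips'); rect(sel(380,520,-240,-60,40,120),'jig upper')
    rect(sel(560,720,-20,80,45,62),'spool'); rect(sel(560,720,-180,-60,20,35),'block')
for n,(u0,v0,w,h) in(("top",(340,275,75,60)),("scene",(365,200,80,100))):
    im=np.load(n+"1.npz")["color"][v0:v0+h,u0:u0+w,::-1]
    cv2.imwrite(f"pics/{n}_jig.png",cv2.resize(im,None,fx=6,fy=6,interpolation=cv2.INTER_CUBIC))
a=cv2.imread("pics/top_jig.png");b=cv2.imread("pics/scene_jig.png");b=cv2.resize(b,(350,437))
o=np.zeros((440,800,3),np.uint8);o[:360,:450]=a;o[:437,450:]=b;cv2.imwrite("pics/jig.png",o)
# jig height profile
Q=t[285:330,345:412].reshape(-1,3); 
print(np.round(t[300:314:2,360:400:1,2]).astype(int))
E
```

```text
top
taper top 244 c [445.7 159.7] size [29.9 20.1] ang 18.38 z 165.2 mean [445.9 159.  165.1]
taper handle 386 c [445.7 159.5] size [29.9 20.6] ang 18.1 z 164.1 mean [446.4 156.1 153.9]
plain top 203 c [474.   74.2] size [24.5 24.4] ang 89.57 z 165.3 mean [473.9  74.1 165.1]
deck 2596 c [459.9 117.4] size [ 66.2 166.8] ang 18.23 z 77.7 mean [460.6 111.4  77.7]
bed 678 c [ 465.3 -155.3] size [115.9  81.4] ang 74.84 z 11.8 mean [ 451.8 -155.1   12. ]
lips 326 c [ 454.4 -153.7] size [29.5 43.7] ang 75.09 z 109.7 mean [ 454.4 -154.   109.5]
jig upper 929 c [ 454.5 -153.4] size [75.5 43.8] ang 75.02 z 85.4 mean [ 454.8 -152.1   88.7]
spool 308 c [679.4  36.6] size [37.9 37.2] ang 42.78 z 55.1 mean [679.2  36.5  54.9]
block 654 c [ 669.9 -130.5] size [67.4 38.3] ang 88.79 z 25.8 mean [ 669.5 -130.4   25.8]
scene
taper top 291 c [442.5 160.7] size [30.2 21.4] ang 19.37 z 164.6 mean [440.7 162.6 163.8]
taper handle 960 c [442.3 160.9] size [30.3 21.9] ang 17.85 z 144.7 mean [438.5 165.3 143.3]
plain top 186 c [470.   75.9] size [24.9 24.5] ang 64.37 z 164.7 mean [468.8  77.8 163.8]
deck 2290
[... 5971 characters left out ...]
      14                   13
                    14                   60                   75
                   109                  114                  110
                   110                  107                  106
                    49                   61                   76
                    90                  106                  107
                   109                  113                  112
                   112                  111                   58
                    74                   81                   86
                    85                   85                   83
                    85]]<stdin>:21: RuntimeWarning: invalid value encountered in cast
```

View pics/jig.png

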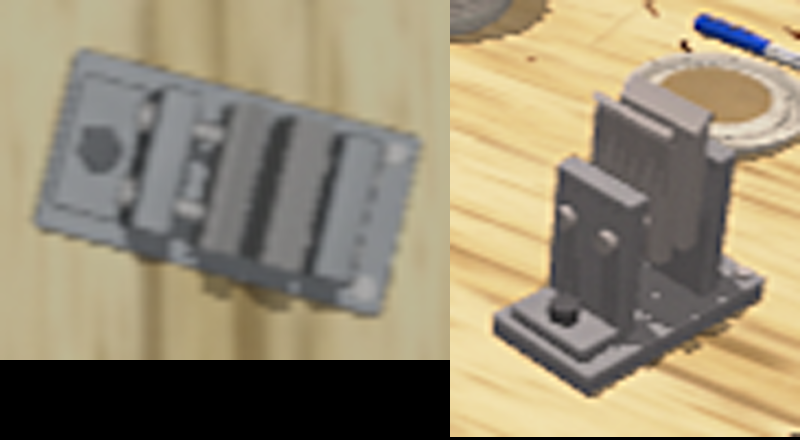

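The jig crop shows the gap between two equally lipped plates, in the middle of the lip pair at about (265,190) in the enlargement. That matches the lip rectangle centre at (454,-153), with the jig yaw at -15° and the rack yaw at +18.2°. Sizes and heights agree with those given, so I'm moving to hover above the taper gauge.

```bash
python3 -m jog '[{"tx":39,"ty":-48.6,"jaw":-0.4},{"tx":39,"ty":-48.6},{"tx":39,"ty":-48.6},{"tx":39,"ty":-48.6},{"tx":39,"ty":-48.6}]'
python3 -m jog '[{"tx":39,"ty":-48.6},{"tx":39,"ty":-48.6},{"tx":39,"ty":-48.6},{"tx":39,"ty":-48.6},{"tx":39,"ty":-48.6}]'
```

```text
schema error: expected keys tx, ty, tz, ax, ay, az, jaw
schema error: expected keys tx, ty, tz, ax, ay, az, jaw
```

```bash
cat >> h.py <<'E'
from scipy.spatial.transform import Rotation as Rn
def go(p,yaw,s=None):
    s=s or sense(); R=Rn.from_quat(np.roll(s["ee_rot"],-1)); c,d=np.cos(np.radians(yaw)),np.sin(np.radians(yaw))
    G=Rn.from_matrix(np.array([[c,d,0],[d,-c,0],[0,0,-1.]]))
    print("pos",s["eef_pos"].round(1),"shift",R.inv().apply(np.array(p)-s["eef_pos"]).round(1),"turn",(R.inv()*G).as_rotvec().round(4),"F",s["force"].round(2),"w",round(float(s["grip_width"]),3),"gf",round(float(s["grip_force"]),1),"t",s["time_s"],"j",s["joints"].round(2))
E
python3 -c "
from h import *
go([444.5,160,200],18.2)"
```

```text
pos [ 116.  -512.   231.3] shift [ 468.9 -582.8   31.3] turn [-0.      0.     -0.0948] F [-0.32  0.21 -0.62] w 0.999 gf 0.0 t 1.7 j [-1.57  0.31  1.5  -0.    1.33 -0.22]
```

All keys are needed in each row.

```bash
python3 -m jog '[{"tx":39,"ty":-48.6,"tz":0,"ax":0,"ay":0,"az":0,"jaw":-0.4},{"tx":39,"ty":-48.6,"tz":0,"ax":0,"ay":0,"az":0,"jaw":-0.4},{"tx":39,"ty":-48.6,"tz":0,"ax":0,"ay":0,"az":0,"jaw":-0.4},{"tx":39,"ty":-48.6,"tz":0,"ax":0,"ay":0,"az":0,"jaw":-0.4},{"tx":39,"ty":-48.6,"tz":0,"ax":0,"ay":0,"az":0,"jaw":-0.4}]'
python3 -c "
from h import *
go([444.5,160,200],18.2)"
```

```text
time_s: 2.33
eef_pos: [252.9, -230.2, 231.5]
ee_rot: [0.0, 0.994, 0.111, 0.0]
force: [0.4, -0.8, 0.7]
grip_width: 0.703
grip_force: 0.0
pos [ 252.9 -230.2  231.5] shift [ 272.8 -338.5   31.3] turn [ 0.0008 -0.0004 -0.0957] F [ 0.44 -0.8   0.75] w 0.703 gf 0.0 t 2.325 j [-1.09 -0.11  1.97  0.    1.28  0.26]
```

```bash
python3 -m jog '[{"tx":39,"ty":-48.4,"tz":0,"ax":0,"ay":0,"az":0,"jaw":-0.4},{"tx":39,"ty":-48.4,"tz":0,"ax":0,"ay":0,"az":0,"jaw":-0.4},{"tx":39,"ty":-48.4,"tz":0,"ax":0,"ay":0,"az":0,"jaw":-0.4},{"tx":39,"ty":-48.4,"tz":0,"ax":0,"ay":0,"az":0,"jaw":-0.4},{"tx":39,"ty":-48.4,"tz":0,"ax":0,"ay":0,"az":0,"jaw":-0.4}]'
python3 -m jog '[{"tx":39,"ty":-48.2,"tz":0,"ax":0,"ay":0,"az":0,"jaw":-0.4},{"tx":38,"ty":-47.2,"tz":15,"ax":0,"ay":0,"az":0,"jaw":-0.4},{"tx":0,"ty":0,"tz":16,"ax":0,"ay":0,"az":-0.0955,"jaw":-0.4},{"tx":0,"ty":0,"tz":0,"ax":0,"ay":0,"az":0,"jaw":-0.4}]'
python3 - <<'E'
from h import *
go([444.5,160,200],18.2)
for n in("top","scene"):
    c=capture(n); P=cloud(c); save(c,n+"2"); Q=P.reshape(-1,3); Q=Q[np.isfinite(Q).all(1)]
    m=(abs(Q[:,0]-445)<120)&(abs(Q[:,1]-160)<120)&(Q[:,2]>195)&(Q[:,2]<235)
    if m.sum()>4: print(n,m.sum(),Q[m].mean(0).round(1),cv2.minAreaRect(Q[m][:,:2].astype(np.float32)))
u=cv2.imread("pics/scene2.png")[180:420,200:440]; cv2.imwrite("pics/g2.png",cv2.resize(u,(600,600)))
E
```

```text
time_s: 2.95
eef_pos: [389.8, 49.3, 231.7]
ee_rot: [0.0, 0.994, 0.111, 0.001]
force: [1.1, -1.6, -0.2]
grip_width: 0.701
grip_force: 0.0
time_s: 3.45
eef_pos: [442.6, 157.5, 199.4]
ee_rot: [-0.0, 0.987, 0.159, -0.001]
force: [-0.2, 0.7, 0.3]
grip_width: 0.699
grip_force: 0.0
pos [442.6 157.5 199.4] shift [ 2.6 -1.8 -0.6] turn [-0.0005  0.0025  0.0009] F [-0.24  0.65  0.33] w 0.699 gf 0.0 t 3.45 j [ 0.09  0.22  1.7  -0.    1.22  1.34]
top 7 [445.8 120.1 213.5] ((445.4974670410156, 120.14872741699219), (0.9923070073127747, 3.348494052886963), 68.49623107910156)
scene 592 [436.2 163.9 220.5] ((439.9530029296875, 161.81639099121094), (23.20673370361328, 79.00482177734375), 18.453170776367188)
```

View pics/g2.png

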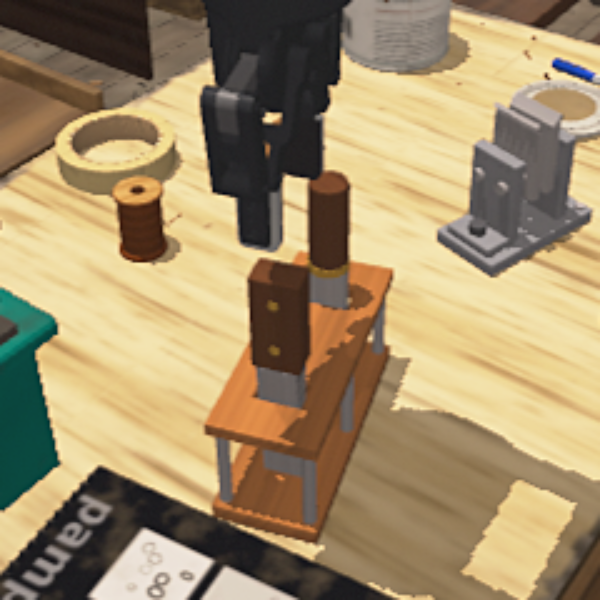

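The hand is above the slab handle, with the fingers straddling it in the thickness direction. I'm correcting by about 3 mm, descending to TCP z of about 115, and then closing.

```bash
python3 -m jog '[{"tx":2.6,"ty":-1.8,"tz":20,"ax":0,"ay":0,"az":0,"jaw":-0.4},{"tx":0,"ty":0,"tz":22,"ax":0,"ay":0,"az":0,"jaw":-0.4},{"tx":0,"ty":0,"tz":22,"ax":0,"ay":0,"az":0,"jaw":-0.4},{"tx":0,"ty":0,"tz":20,"ax":0,"ay":0,"az":0,"jaw":-0.4},{"tx":0,"ty":0,"tz":0,"ax":0,"ay":0,"az":0,"jaw":-0.4}]' 30
python3 -m jog '[{"tx":0,"ty":0,"tz":0,"ax":0,"ay":0,"az":0,"jaw":0.2},{"tx":0,"ty":0,"tz":0,"ax":0,"ay":0,"az":0,"jaw":0.3},{"tx":0,"ty":0,"tz":0,"ax":0,"ay":0,"az":0,"jaw":0.4},{"tx":0,"ty":0,"tz":0,"ax":0,"ay":0,"az":0,"jaw":0.42}]'
python3 -c "
from h import *
go([444.5,160,115],18.2)"
```

```text
time_s: 4.18
eef_pos: [444.9, 159.1, 116.3]
ee_rot: [-0.0, 0.988, 0.157, -0.001]
force: [0.2, 0.1, 0.1]
grip_width: 0.697
grip_force: 0.0
time_s: 4.68
eef_pos: [445.2, 159.7, 116.5]
ee_rot: [0.0, 0.987, 0.158, 0.0]
force: [0.8, -0.0, -0.6]
grip_width: 0.29
grip_force: 0.0
pos [445.2 159.7 116.5] shift [-0.6 -0.5  1.5] turn [ 0.0001 -0.0004  0.0006] F [ 0.83 -0.04 -0.56] w 0.29 gf 0.0 t 4.675 j [0.1  0.33 1.8  0.   1.01 1.35]
```

```bash
python3 -m jog '[{"tx":0,"ty":0,"tz":0,"ax":0,"ay":0,"az":0,"jaw":0.5},{"tx":0,"ty":0,"tz":0,"ax":0,"ay":0,"az":0,"jaw":0.6},{"tx":0,"ty":0,"tz":0,"ax":0,"ay":0,"az":0,"jaw":1},{"tx":0,"ty":0,"tz":0,"ax":0,"ay":0,"az":0,"jaw":1},{"tx":0,"ty":0,"tz":0,"ax":0,"ay":0,"az":0,"jaw":1}]' 60
python3 -m jog '[{"tx":0,"ty":0,"tz":-5,"ax":0,"ay":0,"az":0,"jaw":1},{"tx":0,"ty":0,"tz":-20,"ax":0,"ay":0,"az":0,"jaw":1},{"tx":0,"ty":0,"tz":-25,"ax":0,"ay":0,"az":0,"jaw":1},{"tx":0,"ty":0,"tz":-25,"ax":0,"ay":0,"az":0,"jaw":1},{"tx":0,"ty":0,"tz":0,"ax":0,"ay":0,"az":0,"jaw":1}]'
python3 -c "
from h import *
go([444.5,160,265],18.2)"
```

```text
time_s: 5.3
eef_pos: [445.1, 159.9, 116.4]
ee_rot: [-0.0, 0.987, 0.158, 0.0]
force: [-1.3, 2.6, 4.8]
grip_width: 0.227
grip_force: 58.7
time_s: 5.92
eef_pos: [445.8, 159.6, 192.3]
ee_rot: [0.0, 0.987, 0.158, 0.001]
force: [-0.2, -0.2, -2.2]
grip_width: 0.228
grip_force: 58.7
pos [445.8 159.6 192.3] shift [ -0.9  -0.7 -72.7] turn [ 0.0011 -0.0028  0.0007] F [-0.19 -0.24 -2.23] w 0.228 gf 58.7 t 5.925 j [ 0.1   0.23  1.71 -0.    1.2   1.35]
```

```bash
python3 -m jog '[{"tx":0,"ty":0,"tz":-50,"ax":0,"ay":0,"az":0,"jaw":1},{"tx":0,"ty":0,"tz":-50,"ax":0,"ay":0,"az":0,"jaw":1},{"tx":-15,"ty":50,"tz":0,"ax":0,"ay":0,"az":0,"jaw":1},{"tx":-15,"ty":50,"tz":0,"ax":0,"ay":0,"az":0,"jaw":1},{"tx":-15,"ty":50,"tz":0,"ax":0,"ay":0,"az":0,"jaw":1}]'
python3 -m jog '[{"tx":-15,"ty":50,"tz":0,"ax":0,"ay":0,"az":0,"jaw":1},{"tx":-15,"ty":50,"tz":0,"ax":0,"ay":0,"az":0,"jaw":1},{"tx":-15,"ty":50,"tz":0,"ax":0,"ay":0,"az":0,"jaw":1},{"tx":0,"ty":0,"tz":0,"ax":0,"ay":0,"az":0.145,"jaw":1},{"tx":0,"ty":0,"tz":0,"ax":0,"ay":0,"az":0.145,"jaw":1}]'
python3 -c "
from h import *
go([454.2,-153.75,250],-15)"
```

```text
time_s: 6.55
eef_pos: [448.9, 1.6, 289.9]
ee_rot: [-0.0, 0.987, 0.159, -0.001]
force: [0.6, 0.4, -1.7]
grip_width: 0.227
grip_force: 59.1
time_s: 7.18
eef_pos: [453.1, -154.1, 289.5]
ee_rot: [-0.001, 1.0, 0.011, -0.001]
force: [0.2, 0.1, -1.5]
grip_width: 0.227
grip_force: 59.4
pos [ 453.1 -154.1  289.5] shift [ 1.2 -0.2 39.5] turn [-0.0009  0.0027  0.2839] F [ 0.16  0.13 -1.53] w 0.227 gf 59.4 t 7.175 j [-0.57  0.17  1.52 -0.    1.45  0.98]
```

```bash
python3 -m jog '[{"tx":1.2,"ty":0,"tz":15,"ax":0,"ay":0,"az":0.142,"jaw":1},{"tx":0,"ty":0,"tz":20,"ax":0,"ay":0,"az":0.142,"jaw":1},{"tx":0,"ty":0,"tz":18,"ax":0,"ay":0,"az":0,"jaw":1},{"tx":0,"ty":0,"tz":0,"ax":0,"ay":0,"az":0,"jaw":1}]'
python3 - <<'E'
from h import *
go([454.2,-153.75,235],-15)
for n in("top","scene"):
    c=capture(n); P=cloud(c); save(c,n+"3"); Q=P.reshape(-1,3); Q=Q[np.isfinite(Q).all(1)]
    b=Q[(abs(Q[:,0]-454)<60)&(abs(Q[:,1]+153)<60)]
    for z0,z1 in((100,118),(150,215),(126,150),(185,215)):
        m=b[(b[:,2]>z0)&(b[:,2]<z1)]
        if len(m)>5: print(n,z0,len(m),m.mean(0).round(1),cv2.minAreaRect(m[:,:2].astype(np.float32)))
    if n=="scene":
        for q in("mouth_a","taper_gauge"):
            for r in place_of(q,n)[:3]: print(q,round(r["conf"],2),np.round(r["centre"],1),world(c,*r["centre"],z=105 if q[0]=='m' else 131).round(1))
u=cv2.imread("pics/scene3.png")[130:310,330:510]; cv2.imwrite("pics/g3.png",cv2.resize(u,(600,600),interpolation=cv2.INTER_CUBIC))
E
```

```text
time_s: 7.68
eef_pos: [453.9, -153.0, 236.2]
ee_rot: [-0.001, 0.992, -0.127, -0.002]
force: [0.1, 0.5, -0.8]
grip_width: 0.224
grip_force: 59.3
pos [ 453.9 -153.   236.2] shift [0.5 0.6 1.2] turn [-0.0011  0.0043  0.0061] F [ 0.07  0.53 -0.77] w 0.224 gf 59.3 t 7.675 j [-0.57  0.21  1.62 -0.    1.32  1.26]
scene 100 282 [ 450.  -152.8  106.6] ((451.7250671386719, -151.82203674316406), (30.820589065551758, 45.75983810424805), 76.88343048095703)
scene 150 484 [ 450.1 -148.7  184.7] ((451.9170227050781, -149.15707397460938), (28.449674606323242, 16.55664825439453), 9.74673843383789)
scene 126 101 [ 451.4 -150.8  141.6] ((452.8469543457031, -150.6919708251953), (7.864819049835205, 25.451644897460938), 85.6592025756836)
scene 185 249 [ 449.8 -147.9  200.5] ((450.67926025390625, -147.8282928466797), (28.925931930541992, 15.675372123718262), 17.847185134887695)
mouth_a 0.87 [412.6 226.2] [ 449.  -154.6  105. ]
mouth_a 0.68 [406.8 227. ] [ 456.4 -145.8  105. ]
taper_gauge 0.57 [413.3 209.9] [ 457.2 -167.9  131. ]
```

View pics/g3.png

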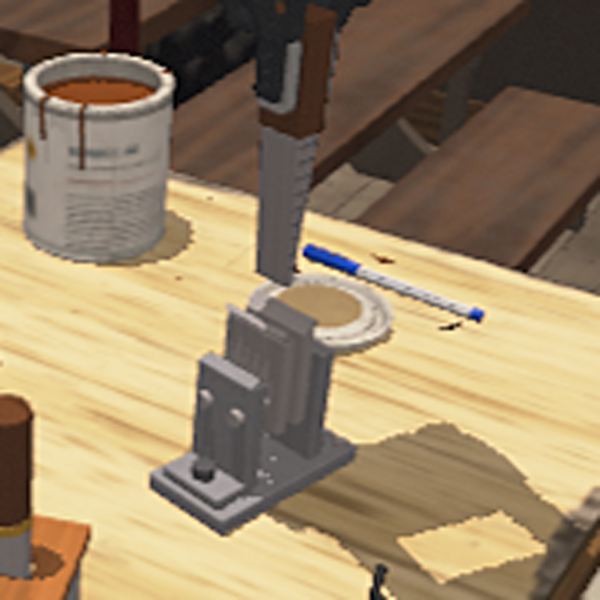

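The scene view shows the blade hanging upright with its tip at (277,280) in the crop, directly over the slot. I'm lowering it in small steps and watching the force.

```bash
python3 -m jog '[{"tx":0.5,"ty":0.6,"tz":10,"ax":0,"ay":0.002,"az":0.006,"jaw":1},{"tx":0,"ty":0,"tz":8,"ax":0,"ay":0,"az":0,"jaw":1},{"tx":0,"ty":0,"tz":6,"ax":0,"ay":0,"az":0,"jaw":1},{"tx":0,"ty":0,"tz":0,"ax":0,"ay":0,"az":0,"jaw":1}]'
python3 -c "
from h import *
go([454.2,-153.75,210],-15)"
python3 -m jog '[{"tx":0,"ty":0,"tz":5,"ax":0,"ay":0,"az":0,"jaw":1},{"tx":0,"ty":0,"tz":5,"ax":0,"ay":0,"az":0,"jaw":1},{"tx":0,"ty":0,"tz":0,"ax":0,"ay":0,"az":0,"jaw":1}]'
python3 -c "
from h import *
go([454.2,-153.75,200],-15)"
```

```text
time_s: 8.38
eef_pos: [454.9, -153.9, 213.8]
ee_rot: [-0.0, 0.991, -0.13, 0.001]
force: [-0.5, -0.3, -1.7]
grip_width: 0.23
grip_force: 59.3
pos [ 454.9 -153.9  213.8] shift [-0.7  0.   3.8] turn [-0.0003 -0.0011  0.0001] F [-0.54 -0.33 -1.71] w 0.23 gf 59.3 t 8.375 j [-0.57  0.23  1.66  0.    1.26  1.26]
time_s: 8.75
eef_pos: [454.9, -154.0, 203.9]
ee_rot: [-0.0, 0.991, -0.13, 0.001]
force: [0.1, -0.4, -2.2]
grip_width: 0.226
grip_force: 59.3
pos [ 454.9 -154.   203.9] shift [-0.8 -0.   3.9] turn [-0.0002 -0.0012  0.0001] F [ 0.1 -0.4 -2.2] w 0.226 gf 59.3 t 8.75 j [-0.57  0.24  1.67  0.    1.23  1.26]
```

```bash
python3 -m jog '[{"tx":0,"ty":0,"tz":5,"ax":0,"ay":0,"az":0,"jaw":1},{"tx":0,"ty":0,"tz":5,"ax":0,"ay":0,"az":0,"jaw":1},{"tx":0,"ty":0,"tz":0,"ax":0,"ay":0,"az":0,"jaw":1}]' | grep -E "pos|force"
python3 -m jog '[{"tx":0,"ty":0,"tz":4,"ax":0,"ay":0,"az":0,"jaw":1},{"tx":0,"ty":0,"tz":3,"ax":0,"ay":0,"az":0,"jaw":1},{"tx":0,"ty":0,"tz":0,"ax":0,"ay":0,"az":0,"jaw":1}]' | grep -E "pos|force"
python3 -m jog '[{"tx":0,"ty":0,"tz":3,"ax":0,"ay":0,"az":0,"jaw":1},{"tx":0,"ty":0,"tz":2,"ax":0,"ay":0,"az":0,"jaw":1},{"tx":0,"ty":0,"tz":0,"ax":0,"ay":0,"az":0,"jaw":1}]' | grep -E "pos|force"
```

```text
eef_pos: [454.9, -153.9, 193.9]
force: [-0.4, -0.0, -2.4]
grip_force: 59.3
eef_pos: [455.0, -154.1, 187.1]
force: [0.1, -0.9, -1.4]
grip_force: 59.4
eef_pos: [455.2, -154.1, 182.2]
force: [1.1, 0.3, -1.9]
grip_force: 59.5
```

```bash
python3 -m jog '[{"tx":0,"ty":0,"tz":2,"ax":0,"ay":0,"az":0,"jaw":1},{"tx":0,"ty":0,"tz":2,"ax":0,"ay":0,"az":0,"jaw":1},{"tx":0,"ty":0,"tz":0,"ax":0,"ay":0,"az":0,"jaw":1}]' | grep -E "pos|force:"
python3 -m jog '[{"tx":0,"ty":0,"tz":2,"ax":0,"ay":0,"az":0,"jaw":1},{"tx":0,"ty":0,"tz":2,"ax":0,"ay":0,"az":0,"jaw":1},{"tx":0,"ty":0,"tz":0,"ax":0,"ay":0,"az":0,"jaw":1}]' | grep -E "pos|force:"
python3 -m jog '[{"tx":0,"ty":0,"tz":2,"ax":0,"ay":0,"az":0,"jaw":1},{"tx":0,"ty":0,"tz":2,"ax":0,"ay":0,"az":0,"jaw":1},{"tx":0,"ty":0,"tz":0,"ax":0,"ay":0,"az":0,"jaw":1}]' | grep -E "pos|force:"
```

```text
eef_pos: [455.2, -154.1, 178.2]
force: [1.1, -0.5, 0.1]
grip_force: 59.7
eef_pos: [455.1, -154.0, 174.1]
force: [0.5, -1.9, 0.3]
grip_force: 59.8
eef_pos: [455.1, -154.1, 170.1]
force: [0.5, -0.9, 1.5]
grip_force: 59.9
```

```bash
cat > f.py <<'E'
from h import *
F=[];W=[]
for i in range(10):
    capture("top"); s=sense(); F.append(s["force"]); W.append(s["wrist_torque"])
F=np.array(F); m=F.mean(0); print("F",m.round(2),"sd",F.std(0).round(2),"gap-axis",round(float(m@[.259,.966,0]),2),"x-axis",round(float(m@[.966,-.259,0]),2),"M",np.mean(W,0).round(3)); go([454.2,-153.75,170],-15)
E
python3 f.py
python3 -m jog '[{"tx":0,"ty":0.3,"tz":1.5,"ax":0,"ay":0,"az":0,"jaw":1},{"tx":0,"ty":0.3,"tz":1.5,"ax":0,"ay":0,"az":0,"jaw":1},{"tx":0,"ty":0,"tz":0,"ax":0,"ay":0,"az":0,"jaw":1}]' | grep -E "pos|force:"
python3 f.py
```

```text
F [ 1.12 -0.47 -0.56] sd [0.51 0.3  1.  ] gap-axis -0.16 x-axis 1.2 M [-0.148 -0.267 -0.001]
pos [ 455.1 -154.   170.2] shift [-1.  -0.   0.2] turn [-0.0001 -0.0018  0.    ] F [ 1.21 -0.06 -2.65] w 0.227 gf 59.6 t 11.5 j [-0.57  0.27  1.72  0.    1.15  1.26]
eef_pos: [455.1, -154.5, 167.3]
force: [0.3, 1.0, 2.9]
grip_force: 60.0
F [1.02 1.04 3.07] sd [0.36 0.44 0.61] gap-axis 1.27 x-axis 0.71 M [ 0.286 -0.235 -0.01 ]
pos [ 455.  -154.6  167.3] shift [-1.  -0.6 -2.7] turn [-0.     -0.0021  0.0001] F [0.56 0.49 3.82] w 0.228 gf 60.0 t 12.375 j [-0.57  0.28  1.72  0.    1.14  1.26]
```

```bash
python3 -m jog '[{"tx":0,"ty":-0.4,"tz":1,"ax":0,"ay":0,"az":0,"jaw":1},{"tx":0,"ty":0,"tz":1,"ax":0,"ay":0,"az":0,"jaw":1},{"tx":0,"ty":0,"tz":0,"ax":0,"ay":0,"az":0,"jaw":1}]' | grep -E "pos|force:"
python3 f.py
python3 -m jog '[{"tx":0,"ty":0,"tz":1.5,"ax":0,"ay":0,"az":0,"jaw":1},{"tx":0,"ty":0,"tz":1.5,"ax":0,"ay":0,"az":0,"jaw":1},{"tx":0,"ty":0,"tz":0,"ax":0,"ay":0,"az":0,"jaw":1}]' | grep -E "pos|force:"
python3 f.py
```

```text
eef_pos: [455.1, -154.3, 165.2]
force: [1.4, 0.6, 3.0]
grip_force: 60.2
F [0.77 0.21 3.08] sd [0.59 0.4  0.46] gap-axis 0.4 x-axis 0.69 M [ 0.071 -0.183 -0.019]
pos [ 455.1 -154.3  165.2] shift [-1.  -0.3 -4.8] turn [-0.     -0.0019  0.0001] F [1.14 0.52 2.95] w 0.228 gf 60.0 t 13.25 j [-0.57  0.28  1.72  0.    1.14  1.26]
eef_pos: [455.1, -154.3, 162.2]
force: [0.7, -0.7, 3.2]
grip_force: 60.2
F [0.75 0.25 3.21] sd [0.55 0.42 0.39] gap-axis 0.44 x-axis 0.66 M [ 0.025 -0.198 -0.018]
pos [ 455.1 -154.3  162.3] shift [-1.  -0.3 -7.7] turn [-0.    -0.002  0.   ] F [0.82 0.1  3.23] w 0.225 gf 60.1 t 14.125 j [-0.57  0.28  1.73  0.    1.13  1.26]
```

```bash
python3 -m jog '[{"tx":0,"ty":-0.1,"tz":1.5,"ax":0,"ay":0,"az":0,"jaw":1},{"tx":0,"ty":0,"tz":1.5,"ax":0,"ay":0,"az":0,"jaw":1},{"tx":0,"ty":0,"tz":0,"ax":0,"ay":0,"az":0,"jaw":1}]' | grep -E "pos|force:"
python3 f.py
python3 -m jog '[{"tx":0,"ty":0,"tz":1.5,"ax":0,"ay":0,"az":0,"jaw":1},{"tx":0,"ty":0,"tz":1.5,"ax":0,"ay":0,"az":0,"jaw":1},{"tx":0,"ty":0,"tz":0,"ax":0,"ay":0,"az":0,"jaw":1}]' | grep -E "pos|force:"
python3 f.py
```

```text
eef_pos: [455.2, -154.2, 159.4]
force: [1.2, -0.4, 4.6]
grip_force: 60.3
F [0.49 0.03 4.63] sd [0.47 0.48 0.55] gap-axis 0.16 x-axis 0.47 M [ 0.026 -0.154 -0.003]
pos [ 455.2 -154.2  159.4] shift [ -1.1  -0.2 -10.6] turn [ 0.0001 -0.0022  0.0001] F [ 0.5  -1.05  4.59] w 0.227 gf 60.3 t 15.0 j [-0.57  0.29  1.73  0.    1.12  1.26]
eef_pos: [455.2, -154.2, 156.3]
force: [1.0, 1.3, 4.9]
grip_force: 60.3
F [0.92 0.07 4.9 ] sd [0.37 0.42 0.44] gap-axis 0.3 x-axis 0.87 M [ 0.014 -0.173 -0.021]
pos [ 455.2 -154.2  156.3] shift [ -1.   -0.2 -13.7] turn [-0.     -0.0021  0.0001] F [1.16 1.   5.38] w 0.231 gf 60.3 t 15.875 j [-0.57  0.29  1.74  0.    1.11  1.26]
```

```bash
python3 - <<'E'
from h import *
c=capture("scene"); save(c,"scene4"); P=cloud(c).reshape(-1,3)
u=cv2.imread("pics/scene4.png")[130:310,330:510]; cv2.imwrite("pics/g4.png",cv2.resize(u,(600,600),interpolation=cv2.INTER_CUBIC))
Q=P[np.isfinite(P).all(1)]
for n,(x,y,z0,z1) in dict(spool=(675,37,45,62),block=(666,-130,20,35),plain=(470,76,158,172)).items():
    m=Q[(abs(Q[:,0]-x)<60)&(abs(Q[:,1]-y)<60)&(Q[:,2]>z0)&(Q[:,2]<z1)]; print(n,cv2.minAreaRect(m[:,:2].astype(np.float32))[0])
E
```

```text
spool (675.6167602539062, 38.101036071777344)
block (666.1670532226562, -129.5897674560547)
plain (469.755126953125, 76.17964172363281)
```

View pics/g4.png

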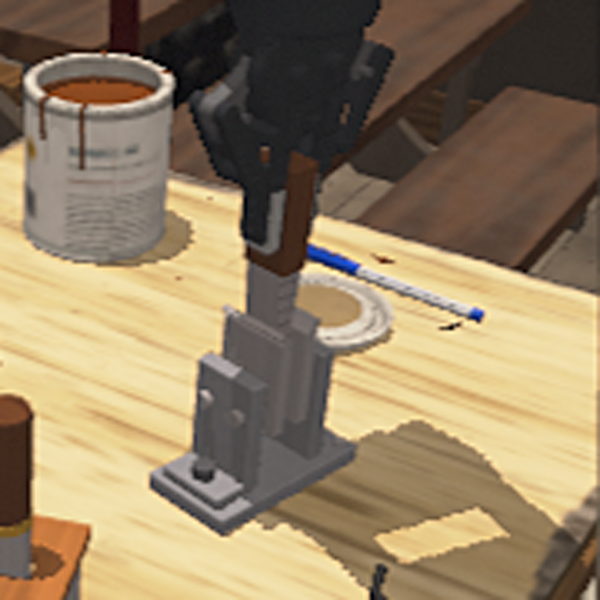

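The blade is in the gap at (270,310), upright between both plates, with the handle still gripped at (285,220). The other things haven't moved. The push is about 6.5 N and centred, so I'm handing in.

```bash
python3 -c "
from rig import finish_job
print(finish_job())"
```

```text
the job is handed in; nothing more can be done
None
```

The taper gauge is in the jig gap, upright and still gripped by the handle, dragging on both plates at about 6.5 N; the other gauge, spool and block stayed where they were, and the job is handed in (no verdict was returned).

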